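# Put the T-bracket away in the kit drawer

## Task

Set the T-shaped aluminium bracket (the one with a single rib down the middle of its base) gently into the open drawer of the small drawer unit, standing on its base on the drawer's floor, and let go of it. Then gently slide the drawer fully shut with the bracket inside.

Things in the scene. Friction and masses are not known exactly. Their poses are not given: they have to be found in the camera images.
- t_bracket: Loose aluminium T-bracket, 0.25 kg, on the table: base 90 x 60 x 8 mm, one upright rib 12 mm thick and 40 mm high along the middle of the base over its full 90 mm (48 mm high in all). Origin: centre of the underside; x along the rib, y across, z up. Beside it stand two others with the same base: an angle (one rib on a long edge) and a channel (two ribs, one on each long edge).
- kit_drawer0 (a joint): Opening (m) of the top drawer of the low white-and-grey two-drawer unit fixed on the robot's left, front facing roughly to the robot's right. Unit 280 mm deep, 260 wide, 164 high. 0 = fully shut against its stop, 0.198 = fully out; starts 0.15 to 0.185 open. Slides with about 1 N of friction, stays where left, no latch. The lower drawer stays shut.
- drawer_floor (a point): Centre of the top drawer's inner floor, 92 mm above the table; moves with it. x = shutting direction, y across, z up. Inside 235 mm long (x) and 218 wide (y); walls 6 mm thick, 50 above the floor; front panel 15 mm thick, 58 above it. Uncovered: from x = -117 mm to about -123 mm + opening; the rest lies under the unit's top (underside 60 mm, upper face 72 mm above the floor).
- kit_drawer0_handle (a point): Middle of the top drawer's handle: level steel bar 11 mm thick, 120 mm long across the front (along y), its axis 35 mm out from the front panel and 126 mm above the table (38 mm below the unit's top). Axes as for the drawer's floor: pushing the bar or the front panel along +x shuts the drawer.
Things that resemble listed ones, but are neither listed nor needed, are in the scene too. What is shaped like the t_bracket but pink or purple is not meant.

How it is judged:
By the outcome, as a careful person would: the job done as asked, in the order asked, and still so for the second after the job is handed in, with the robot touching nothing.
It also fails if it takes over 48 s, if anything falls off the work surface, if the arm or the gripper's body presses on something with over 40 N, if the wrist force passes 120 N, or if a joint passes its speed limit or range.

## Robot

A 6-joint arm with a two-finger parallel gripper is mounted at the origin on the work surface. World frame = base frame: x ahead of the robot, y to its left, z up, the work surface at z = 0. Lengths are in m, angles in rad, forces in N, time in s.
With the tool pointing down it reaches from about 0.25 to 0.725 m from the base axis. Payload 4 kg.
Tool frame: the origin (TCP) lies at the very end of the fingers, on their centre line; the grasp point (between the pads) lies 19 mm behind it (bot.pinch_z is the distance from the TCP to the grasp point, in m); z points along the fingers, x is the direction in which the jaws open and shut, and the axes are right-handed (so a half turn about z gives the same grasp; the last joint's range is limited). The gripper opens to 85 mm and grips with 20 to 120 N. Pads are 22 mm wide; open, the fingers measure 114 mm over their backs; the gripper's body (76 mm by 85 mm) begins 54 mm behind the grasp point. The pads swing forward as they close: fully open they stand 13 mm farther back than shut.
Start: joints at [-1.344, 0.241, 0.005, 1.335, 0, 1.571], TCP at [0.112, -0.487, 0.192] pointing down, gripper open.
Joint ranges: [-2.72, 2.72], [-1.05, 1.87], [-1.09, 1.28], [-1.99, 2.15], [-1.42, 1.44], [-3.14, 3.14]. Speed limits (rad/s): [2.79, 2.79, 3.14, 3.14, 3.14, 3.14].

## Interface

Orientations are given as a unit quaternion [x, y, z, w].
In Python, from workcell import bot gives the robot as it stands. The module is installed in compiled form; this text tells all that it offers.
- The arm moves only by the shell command python3 -m inch 'ROWS'. ROWS is JSON, a list of rows, each a list of 7 numbers: the shift along the tool's x, y, z scaled (see below), then the turn, a rotation vector about the tool's x, y, z scaled (see below), then the gripper command: -1 is fully open, 1 is shut, values between are in proportion. In form: [[x, y, z, wx, wy, wz, gripper], ...]. A call has exactly 8 rows; each row shifts and turns the commanded pose from where the row before left it, along the tool's axes as they then stand; what a row does not reach is not made up. The controller multiplies each number of a shift by 2.5 cm and each number of a turn by 180 degrees. A row lasts 1/10 s, in which the tool goes at most 50 mm and 8.59 degrees, less where a joint would pass 70% of its speed; a pose out of reach is approached as far as the arm can. A call with a number of a shift or a turn outside -1 to 1 is refused whole. A call with a gripper value outside its range is refused whole. The fingers move at their own pace and stop on an object; the grip force is fixed at half the most. Time passes only in rows, so rows that do not move let the fingers close, or fill a call up. It gives the time, the measured TCP pose, the force and the opening at its end, in the units of the state.
- bot.get_obs(): the state, without advancing time (a new reading comes with each control period).
- bot.camera(name): name is "side" or "top" or "wrist"; returns (picture, depth): 420x560x3 uint8, blue, green, red; 420x560 float32, m along the optical axis (not along the pixel's ray), 0 where there is no reading.
- bot.get_calibration(name): a dict with "vfov" (degrees; the focal length in pixels is half the picture's height over the tangent of half this angle, whatever the lens; pixels are square), "cx", "cy" (the principal point, pixels), "dist_coeffs" ([k1, k2, p1, p2, k3] as OpenCV has them; the pictures are not rectified), "R" (3x3) and "t" (3): a world point X has camera coordinates R X + t. Camera axes: x right, y down, z forward; pixel columns grow to the right and rows downward; lengths in m; the calibration is good to about 2 mm. A picture is of the moment at which its call begins: read the wrist's pose just before it. get_calibration takes no time and is no camera call; for the wrist camera it gives the pose at the moment of the call.
- bot.job_done(): hands the job in, once; it reports no verdict.
The state is a dict: "clock": time; "joint_pos": joint angles; "joint_vel": joint speeds; "tau": joint torques, N m; "eef_pos": TCP position; "tool_rot": TCP orientation; "ft_force": force on the tool from outside, world axes, zero at the start; "ft_torque": the same for the moment, N m; "grip_width": finger opening in m.
Only numpy, scipy, OpenCV 4.12 (cv2) and the standard library are available. Lean on these libraries where they do the work, as an engineer would, in place of code of your own. Each camera call takes 0.05 s, during which the arm holds its last target.

## Working session

There is one attempt and no reset: what is moved stays moved. The work goes in short steps, Python scripts to look and compute and a shell command to move; the robot and the scene stay as the last step left them, time stands still between calls to the robot, and variables do not carry over. Pictures are saved under pics/ and viewed, and the job is handed in when it is done.

```bash
mkdir -p pics; cat > h.py <<'E'
import numpy as np, cv2
from workcell import bot
def snap(n,f=None):
    c=bot.get_calibration(n); p,d=bot.camera(n)
    np.savez('pics/%s.npz'%(f or n),p=p,d=d,**{k:np.array(v) for k,v in c.items()})
    cv2.imwrite('pics/%s.png'%(f or n),p); return p,d,c
def load(f):
    z=np.load('pics/%s.npz'%f); return z['p'],z['d'],{k:z[k] for k in ('vfov','cx','cy','dist_coeffs','R','t')}
def K(c,h=420):
    f=h/2/np.tan(np.radians(float(c['vfov']))/2); return np.array([[f,0,float(c['cx'])],[0,f,float(c['cy'])],[0,0,1]])
def cloud(d,c):
    h,w=d.shape; u,v=np.meshgrid(np.arange(w),np.arange(h))
    q=cv2.undistortPoints(np.stack([u,v],-1).reshape(-1,1,2).astype(np.float64),K(c),np.array(c['dist_coeffs'],float)).reshape(h,w,2)
    X=np.concatenate([q*d[...,None],d[...,None]],-1)
    W=(X-np.array(c['t']))@np.array(c['R']); W[d==0]=np.nan; return W
def proj(P,c):
    R=np.array(c['R'],float); r,_=cv2.Rodrigues(R)
    return cv2.projectPoints(np.array(P,float).reshape(-1,3),r,np.array(c['t'],float),K(c),np.array(c['dist_coeffs'],float))[0].reshape(-1,2)
E
python3 - <<'E'
from h import *
for n in('top','side','wrist'):
    p,d,c=snap(n,n+'0'); print(n,c['vfov'],c['dist_coeffs'],np.array(c['t']))
o=bot.get_obs();print(o)
p=[cv2.imread('pics/%s0.png'%n) for n in('top','side')]
E
```

```text
top 48.06871870131802 [0.00789047 0.         0.         0.         0.        ] [0.07849329 0.50582473 1.29597151]
side 57.030943502163154 [-0.09895362  0.          0.          0.          0.        ] [0.49117574 0.07579445 0.99669543]
wrist 69.29930204144327 [-0.00078447  0.          0.          0.          0.        ] [-0.49899764 -0.04136674  0.38028032]
{'clock': 0.15, 'joint_pos': array([-1.34401065e+00,  2.41257330e-01,  4.06171073e-03,  1.33522131e+00,
        3.95142635e-06,  1.57078319e+00]), 'joint_vel': array([ 0.00030914, -0.00374873,  0.00352709,  0.00092933,  0.00133112,
       -0.00031993]), 'tau': array([ 2.18128757e-04, -3.72633898e+01,  2.52639359e+01,  1.23497783e-02,
       -2.66317421e-06,  1.10005924e-07]), 'eef_pos': array([ 0.11230382, -0.48667314,  0.19171953]), 'tool_rot': array([ 7.82578644e-01, -6.22551210e-01, -6.32889055e-04, -5.06009470e-04]), 'ft_force': array([0.06263101, 1.01206323, 0.76233419]), 'ft_torque': array([-0.00617946,  0.03914593, -0.00209405]), 'grip_width': 0.0856043023367457}
```

View pics/top0.png

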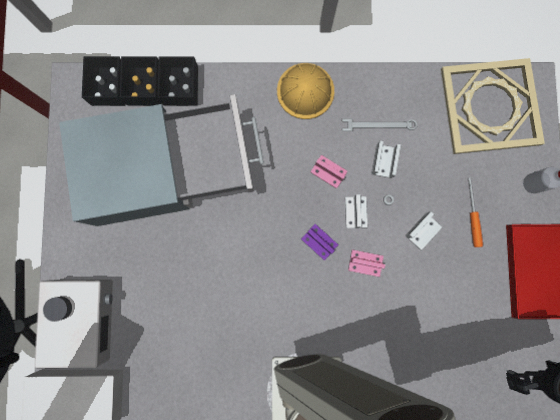

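View pics/side0.png

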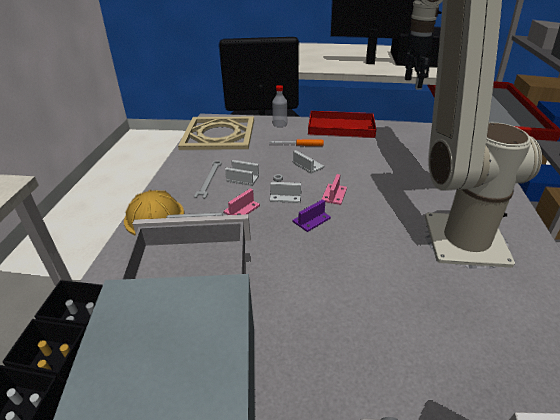

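View pics/wrist0.png

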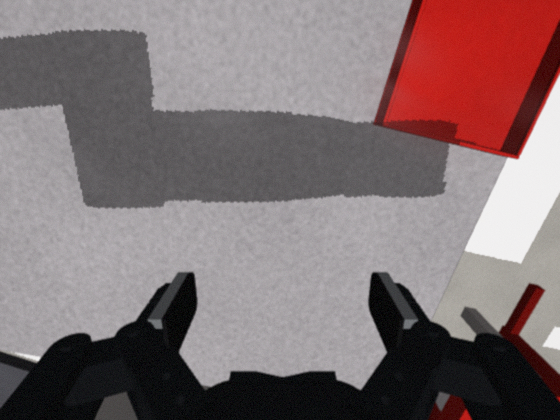

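The top view shows three aluminium brackets, at (388,159), (357,212) and (425,231). The pink and purple ones are at (328,171), (320,241) and (367,262). The drawer is open at about (210,150) with its handle at (262,143). I'll enlarge the candidates and map their heights.

```bash
python3 - <<'E'
from h import *
p,d,c=load('top0'); W=cloud(d,c)
a=cv2.resize(p[130:260,300:450],None,fx=5,fy=5,interpolation=cv2.INTER_CUBIC)[:,:]
p2,d2,c2=load('side0')
b=cv2.resize(p2[140:210,215:335],None,fx=5,fy=5,interpolation=cv2.INTER_CUBIC)
cv2.imwrite('pics/cropA.png',a[:600]);cv2.imwrite('pics/cropB.png',b)
for (u,v) in[(388,159),(357,212),(425,231)]:
    print(u,v); Z=W[v-22:v+23:2,u-22:u+23:2,2]*1000
    for r in Z: print(' '.join('%3.0f'%x for x in r))
    print(W[v,u])
E
```

```text
388 159
  5   2  -7   1   3   4  -6   2   3  -2   2  -2   4   1   0   6   1   1   4   0   1   2   3
  0  -1   2   3   4  -3   4  -1   3   2   0  -3   2   7   1   1   4   1   2  -0   4  -0   3
 -0   1   0   4  -2  -1   1  46  49   0   5   3  -2   1   0  -2  -4  -1   4   2   3  -1  -1
 -2  -2  -3   1   2   4  33  49  51   1   5  -5   2  -4   1   2  -2   3   1   2  -0  -5   7
  2   1   1  -1  -1   8  45  46  12   6  -5  -3  -1   4   4  48  51   1   5   4  -0   2   2
  6  -1  -1   1   0  15  51  41   6  11  14  10  12  10  19  45  48  -1   4   3   5  -3   0
 -0   1   0  -3   0  16  50  47  10   5  11   8   7   9  24  48  48   2  -1   3   2   3  -4
 -1   1   4  -5  -5  28  47  44   7   9   9   9   7  10  32  48  48  -2  -2  -4   2   3  -1
  2   1   1   1   1  33  50  49   7  11   8   2   8  10  35  50  47   4  -1  -4  -2   2  -3
  4   5  -1   6   5  36  52  48   7  10   4   7   7  21  42  47  45  -3   2  -3  -2   2   2
  0  -0  -4  -0  12  39  54   8  11  12   8   9   7  14  42  46   3  -2   5   4  -1   1  -2
 -1   1  -1  -0  13  49  49  11  13  12   8   8   5  20  44  49   1  -5  -2  -2 
[... 4685 characters left out ...]
-1   1  -1   1  -0
  1   2  -5   1   0   7   7   9   4  12   5   7   3  -1   3   0   2  -2  -1  -1   6   1   4
  1  -1  -0  -3   1  -0   7   6   9  10   2  12  -2  -7  -1  -0   3   3   0   1   3   5  -2
  1   2   4  -3   1  -1   4  12   7  11  13   9   2  -3  -0   0   0   5  -4  -3   8  -2   0
  3   4  -6   1  -2  -3   3   0  12   7  -3   1  -4   3  -0   2   0   2  -2  -3   5   5   1
 -0  -3   1   1  -2  -4   1   1   8  -2   4   0  -4  -2   4  -0   3  -6   1   1   0   2   1
 -2   3   3   2  -2  -2   1   1   4   0  -5   2   1   3  -4  -3  -0   1   2   0   2  -2  -4
  3   3   0   2   2   1  -2  -0   3  -0  -4  -2   0   5   4  -4  -1  -4   1   1  -0   2   4
[ 0.44164857 -0.34053745  0.00989326]
```

View pics/cropA.png

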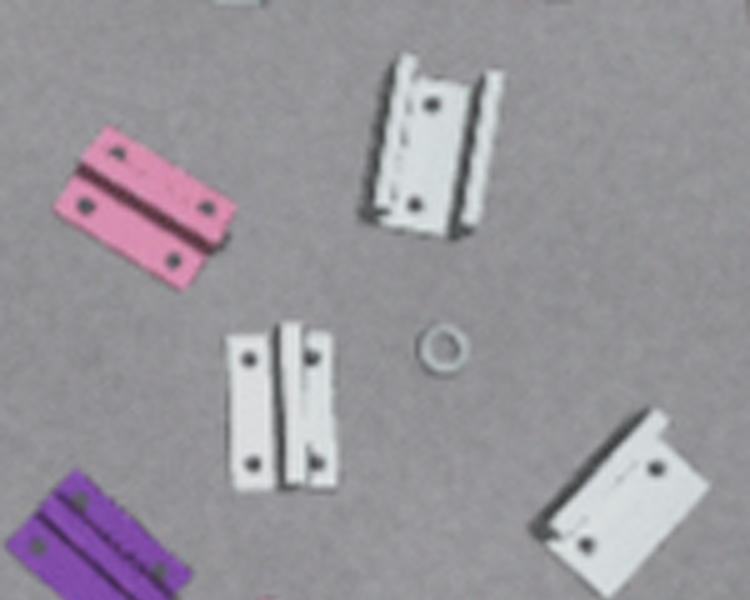

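View pics/cropB.png

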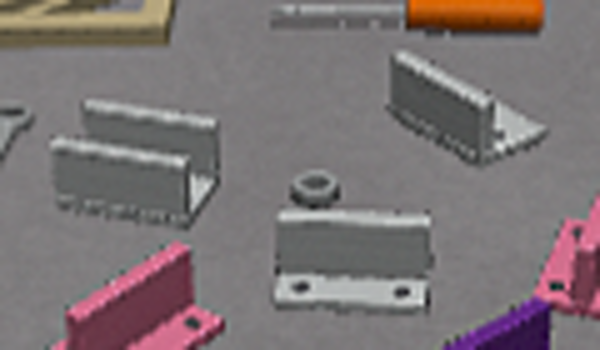

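The channel is at (388,159) with two edge ribs, the angle at (425,231) with one edge rib, and the T at (357,212) with one centre rib. The T at (357,212) is the one meant, and it is silver, not pink or purple. Next I'll work out its pose and the drawer's.

```bash
python3 - <<'E'
from h import *
p,d,c=load('top0'); W=cloud(d,c)
S=W[180:245,330:385].reshape(-1,3)
S=S[~np.isnan(S[:,0])]
rib=S[(S[:,2]>.043)&(S[:,2]<.056)]; base=S[(S[:,2]>.0055)]
for n,q in(('rib',rib),('base',base)):
    r=cv2.minAreaRect((q[:,:2]*1000).astype(np.float32)); print(n,len(q),r,q.mean(0))
m=rib[:,:2].mean(0);u,s,vt=np.linalg.svd(rib[:,:2]-m,full_matrices=False);print('dir',vt[0],np.degrees(np.arctan2(vt[0][1],vt[0][0])), 'ext',np.percentile((rib[:,:2]-m)@vt[0],[1,99]),np.percentile((rib[:,:2]-m)@vt[1],[2,98]))
# drawer unit
D=W[90:240,40:290].reshape(-1,3); D=D[~np.isnan(D[:,0])]
for lo,hi,n in((.158,.172,'top'),(.143,.155,'front'),(.136,.1425,'walls'),(.124,.1345,'handle'),(.085,.099,'floor')):
    q=D[(D[:,2]>lo)&(D[:,2]<hi)]; r=cv2.minAreaRect((q[:,:2]*1000).astype(np.float32)); print(n,len(q),r,q.mean(0), cv2.boxPoints(r).round(0).tolist())
cv2.imwrite('pics/drawer.png',cv2.resize(p[80:230,50:290],None,fx=3,fy=3,interpolation=cv2.INTER_CUBIC))
E
```

```text
rib 147 ((497.97784423828125, -144.33689880371094), (12.725740432739258, 89.93456268310547), 88.89092254638672) [ 0.49706605 -0.14437866  0.04823515]
base 813 ((496.0926818847656, -148.61282348632812), (155.38720703125, 184.7980194091797), 89.03795623779297) [ 0.49937927 -0.13891726  0.01741795]
dir [-0.99992752 -0.01203942] -179.31017540600297 ext [-0.04543883  0.04396508] [-0.00590502  0.006216  ]
top 10455 ((627.5797729492188, 398.9183044433594), (261.6641540527344, 448.3386535644531), 10.447896003723145) [0.6089799  0.48682238 0.16430172] [[458.0, 596.0], [540.0, 155.0], [797.0, 202.0], [716.0, 643.0]]
front 794 ((626.9200439453125, 392.05645751953125), (257.4809265136719, 456.5273742675781), 10.483057022094727) [0.64556643 0.22385739 0.14950156] [[459.0, 593.0], [542.0, 144.0], [795.0, 191.0], [712.0, 640.0]]
walls 419 ((632.112060546875, 372.1630554199219), (259.8857727050781, 490.6571960449219), 10.56973934173584) [0.64264311 0.26851069 0.14001843] [[459.0, 589.0], [549.0, 107.0], [805.0, 155.0], [715.0, 637.0]]
handle 462 ((633.0662841796875, 370.1021728515625), (261.2703552246094, 492.17547607421875), 10.655357360839844) [0.64433914 0.22993866 0.12973109] [[459.0, 588.0], [550.0, 104.0], [807.0, 152.0], [716.0, 636.0]]
floor 5163 ((619.1553955078125, 390.4541015625), (241.39772033691406, 456.48675537109375), 10.629685401916504) [0.65083332 0.28262124 0.09232056] [[458.0, 593.0], [543.0, 144.0], [780.0, 188.0], [696.0, 637.0]]
```

View pics/drawer.png

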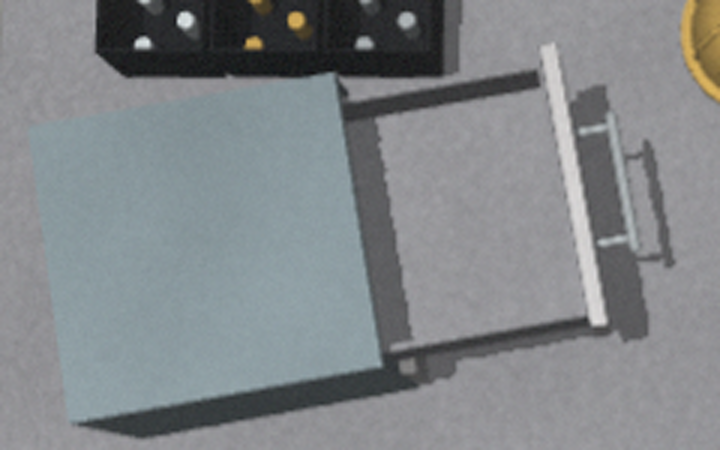

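```bash
python3 - <<'E'
from h import *
p,d,c=load('top0'); W=cloud(d,c)
D=W[90:240,40:290].reshape(-1,3); D=D[~np.isnan(D[:,0])]
top=D[(D[:,2]>.157)&(D[:,2]<.172)&(D[:,1]>.33)]
r=cv2.minAreaRect((top[:,:2]*1000).astype(np.float32)); print('top',len(top),r)
a=np.radians(100.5)
for it in range(1):
  for deg in (99.5,100,100.5,101,101.5):
    a=np.radians(deg); s=np.array([np.cos(a),np.sin(a)]); y=np.array([-s[1],s[0]])
    T=top[:,:2]; print(deg,np.percentile(T@s,[.2,1,99,99.8]).round(4),np.percentile(T@y,[.2,1,99,99.8]).round(4))
    F=D[(D[:,2]>.143)&(D[:,2]<.156)&(D[:,1]<.3)]; F=F[:,:2]
    H=D[(D[:,2]>.118)&(D[:,2]<.140)&(D[:,1]<.19)]
    fs=F@s; k=abs(fs-np.median(fs))<.015
    hs=H[:,:2]@s; kk=hs<np.median(fs)-.025
    print('  front',k.sum(),np.percentile(fs[k],[1,50,99]).round(4),np.percentile(F[k]@y,[.5,99.5]).round(4),'handle',kk.sum(),np.percentile(hs[kk],[5,50,95]).round(4),np.percentile((H[:,:2]@y)[kk],[1,99]).round(4),H[kk][:,2].mean(), 'slope', np.polyfit(F[k]@y,fs[k],1)[0])
E
```

```text
top 10490 ((610.9082641601562, 487.8536682128906), (261.7379455566406, 267.5906677246094), 10.588706970214844)
99.5 [0.2464 0.2492 0.5091 0.512 ] [-0.8135 -0.8104 -0.5548 -0.5522]
  front 608 [0.0539 0.0633 0.0761] [-0.8124 -0.5625] handle 228 [0.0154 0.0211 0.0336] [-0.7497 -0.6263] 0.13048783912772818 slope -0.015290280029648485
100 [0.2412 0.243  0.5033 0.5056] [-0.8162 -0.8136 -0.5578 -0.5561]
  front 608 [0.0488 0.0573 0.0697] [-0.813  -0.5631] handle 227 [0.0094 0.015  0.0276] [-0.7498 -0.6265] 0.13048958934565072 slope -0.006611084692471055
100.5 [0.2355 0.237  0.4972 0.4995] [-0.8193 -0.8168 -0.5611 -0.5596]
  front 608 [0.0431 0.0513 0.0635] [-0.8134 -0.5636] handle 226 [0.0034 0.0089 0.0213] [-0.7499 -0.6266] 0.13050238810404735 slope 0.002067120429720645
101 [0.2293 0.231  0.4912 0.4939] [-0.8225 -0.82   -0.5644 -0.5624]
  front 607 [0.0367 0.0453 0.0576] [-0.8139 -0.564 ] handle 227 [-0.0028  0.003   0.0159] [-0.7499 -0.6267] 0.13049591762579218 slope 0.0102233640618219
101.5 [0.2227 0.2252 0.4852 0.4883] [-0.826  -0.8232 -0.5677 -0.565 ]
  front 606 [0.03   0.0393 0.0518] [-0.8142 -0.5644] handle 228 [-0.0088 -0.0029  0.0099] [-0.7499 -0.6267] 0.13049330301025183 slope 0.018405286642192754
```

```bash
cat > go.py <<'E'
import sys
from h import *
from scipy.spatial.transform import Rotation as Ro
def delta(X,Y,Z,jaw=None):
    o=bot.get_obs(); R=Ro.from_quat(o['tool_rot']).as_matrix()
    yaw=np.degrees(np.arctan2(R[1,0],R[0,0]))
    dv=R.T@(np.array([X,Y,Z])-o['eef_pos'])/.025
    print('t %.2f pos'%o['clock'],o['eef_pos'].round(4),'jaw yaw %.2f'%yaw,'zaxis',R[:,2].round(3),'F',o['ft_force'].round(1),'w %.4f'%o['grip_width'])
    print('total units xyz',dv.round(2),'turn units wz', None if jaw is None else round(-((jaw-yaw+180)%360-180)/180,4))
if __name__=='__main__': delta(*map(float,sys.argv[1:]))
E
python3 -m inch '[[0,0,0,0,0,0.034,-1],[0,0,0,0,0,0.034,-1],[-0.85,-0.97,0,0,0,0,-1],[-0.85,-0.97,0,0,0,0,-1],[-0.85,-0.97,0,0,0,0,-1],[-0.85,-0.97,0,0,0,0,-1],[-0.85,-0.97,0,0,0,0,-1],[-0.85,-0.97,0,0,0,0,-1]]'
python3 go.py 0.4978 -0.1443 0.12 -89.3
```

```text
clock: 0.95
eef_pos: [0.2569, -0.3566, 0.1922]
tool_rot: [0.712, -0.703, -0.0, -0.0]
ft_force: [0.5, -0.1, 0.1]
grip_width: 0.0854
t 0.95 pos [ 0.2569 -0.3566  0.1922] jaw yaw -89.26 zaxis [-0.  0. -1.] F [ 0.5 -0.1  0.1] w 0.0854
total units xyz [-8.37 -9.75  2.89] turn units wz 0.0002
```

```bash

python3 -m inch '[[-0.84,-0.97,0,0,0,0,-1],[-0.84,-0.97,0,0,0,0,-1],[-0.84,-0.97,0,0,0,0,-1],[-0.84,-0.97,0,0,0,0,-1],[-0.84,-0.97,0,0,0,0,-1],[-0.84,-0.97,0,0,0,0,-1],[-0.84,-0.97,0,0,0,0,-1],[-0.84,-0.97,0,0,0,0,-1]]'
python3 go.py 0.4978 -0.1443 0.12 -89.3
python3 - <<'E'
from h import *
p,d,c=snap('wrist','wrist1')
E
```

```text
clock: 1.75
eef_pos: [0.4487, -0.1861, 0.1921]
tool_rot: [0.712, -0.702, -0.0, 0.0]
ft_force: [-0.0, -0.1, -0.4]
grip_width: 0.0853
t 1.75 pos [ 0.4487 -0.1861  0.1921] jaw yaw -89.24 zaxis [-0.001  0.    -1.   ] F [-0.  -0.1 -0.4] w 0.0853
total units xyz [-1.65 -1.99  2.88] turn units wz 0.0003
```

View pics/wrist1.png

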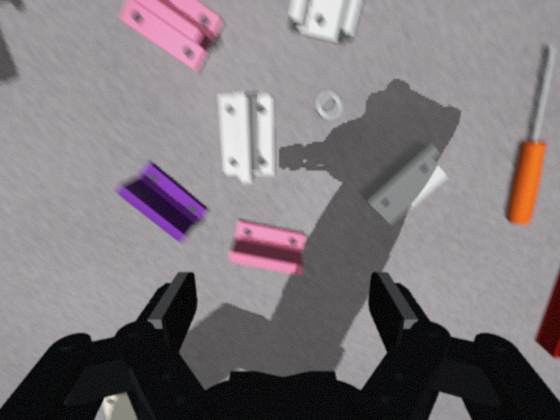

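The T is at (247,138) in the wrist view, ahead of the gripper and slightly to its left. I'll refine its pose from the wrist depth while moving above it.

```bash

python3 -m inch '[[-0.55,-0.66,0,0,0,0,-1],[-0.55,-0.66,0,0,0,0,-1],[-0.55,-0.67,0,0,0,0,-1],[0,0,0.5,0,0,0,-1],[0,0,0.7,0,0,0,-1],[0,0,0.7,0,0,0,-1],[0,0,0.5,0,0,0,-1],[0,0,0.4,0,0,0,-1]]'
python3 go.py 0.4978 -0.1443 0.016 -89.3
python3 - <<'E'
from h import *
p,d,c=load('wrist1'); W=cloud(d,c)
S=W[80:195,205:285].reshape(-1,3);S=S[~np.isnan(S[:,0])]
rib=S[(S[:,2]>.042)&(S[:,2]<.056)]; base=S[(S[:,2]>.0055)&(S[:,2]<.056)]
for q in(rib,base):print(len(q),cv2.minAreaRect((q[:,:2]*1000).astype(np.float32)))
m=rib[:,:2].mean(0);vt=np.linalg.svd(rib[:,:2]-m,full_matrices=False)[2];print(m,vt[0],np.percentile((rib[:,:2]-m)@vt[0],[.5,99.5]),np.median(rib[:,2]))
snap('wrist','wrist2')
E
```

```text
clock: 2.6
eef_pos: [0.4964, -0.1452, 0.1211]
tool_rot: [0.712, -0.702, -0.001, 0.0]
ft_force: [0.1, -0.8, 0.2]
grip_width: 0.0855
t 2.60 pos [ 0.4964 -0.1452  0.1211] jaw yaw -89.24 zaxis [-0.002  0.001 -1.   ] F [ 0.1 -0.8  0.2] w 0.0855
total units xyz [-0.03 -0.06  4.2 ] turn units wz 0.0003
1022 ((496.9377136230469, -146.43594360351562), (88.81278991699219, 12.267096519470215), 0.9754277467727661)
4062 ((497.17059326171875, -146.42764282226562), (89.30642700195312, 59.904273986816406), 1.1650500297546387)
[ 0.49910935 -0.14671216] [-0.99985523 -0.01701545] [-0.04218389  0.04625285] 0.047343722692677406
```

View pics/wrist2.png

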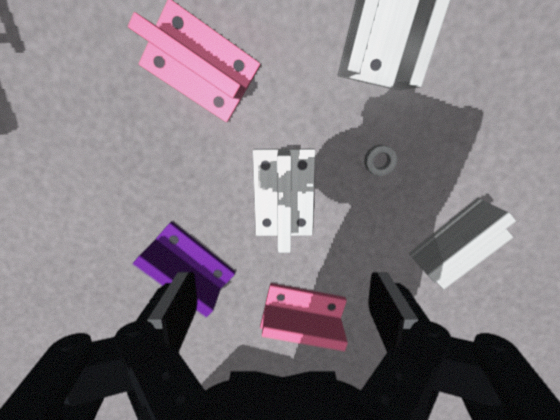

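```bash

python3 -m inch '[[0,-0.03,0.6,0,0,0,-1],[0,0,0.7,0,0,0,-1],[0,0,0.7,0,0,0,-1],[0,0,0.7,0,0,0,-1],[0,0,0.6,0,0,0,-1],[0,0,0.5,0,0,0,-1],[0,0,0.3,0,0,0,-1],[0,0,0.15,0,0,0,-1]]'
python3 -m inch '[[0,0,0,0,0,0,-1],[0,0,0,0,0,0,1],[0,0,0,0,0,0,1],[0,0,0,0,0,0,1],[0,0,0,0,0,0,1],[0,0,0,0,0,0,1],[0,0,0,0,0,0,1],[0,0,0,0,0,0,1]]'
python3 go.py 0.617 0.264 0.20 -79.5
```

```text
clock: 3.45
eef_pos: [0.4977, -0.1454, 0.0156]
tool_rot: [0.712, -0.702, -0.0, 0.0]
ft_force: [0.2, -0.4, 0.4]
grip_width: 0.0856
clock: 4.25
eef_pos: [0.498, -0.1453, 0.0162]
tool_rot: [0.712, -0.702, 0.0, -0.0]
ft_force: [0.0, -0.4, 0.6]
grip_width: -0.0
t 4.25 pos [ 0.498  -0.1453  0.0162] jaw yaw -89.24 zaxis [ 0. -0. -1.] F [ 0.  -0.4  0.6] w -0.0000
total units xyz [-16.31  -4.98  -7.35] turn units wz -0.0541
```

The width reads 0, so the fingers did not close on the rib. I'll look.

```bash
python3 - <<'E'
from h import *
snap('wrist','wrist3');p,d,c=snap('side','side3');snap('top','top3')
cv2.imwrite('pics/side3c.png',cv2.resize(p[100:260,180:380],None,fx=3.5,fy=3.5))
E
```

```text
(no output)
```

View pics/wrist3.png

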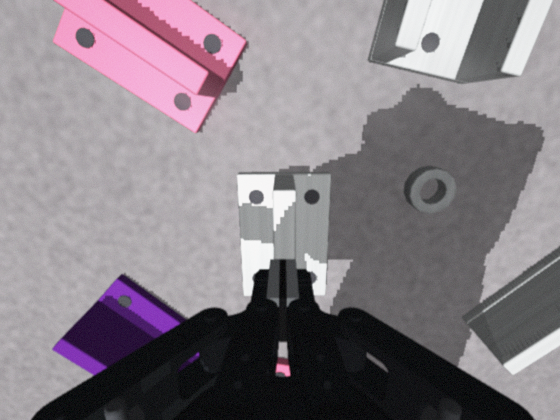

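View pics/side3c.png

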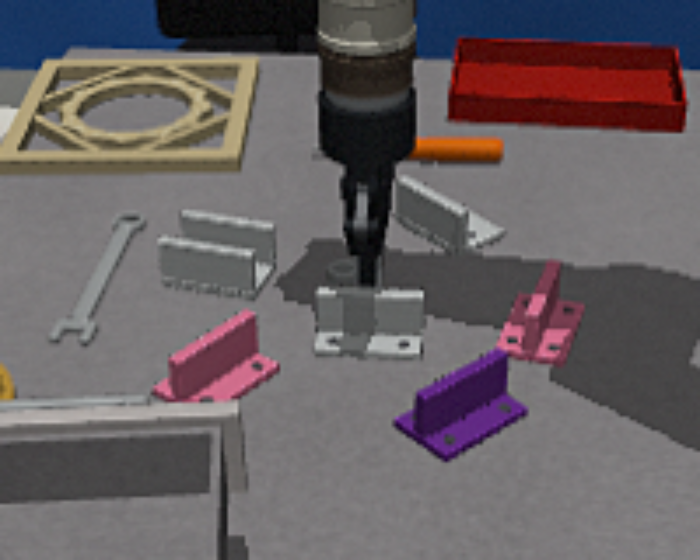

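View pics/top3.png

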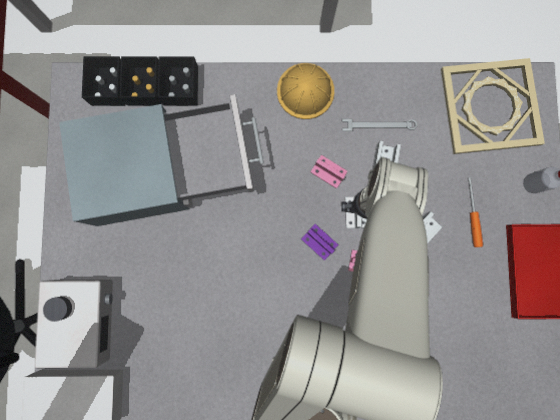

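```bash
python3 - <<'E'
from h import *
o=bot.get_obs(); e=o['eef_pos']
for n in('wrist3','side3','top3'):
    p,d,c=load(n); print(n,'tcp',proj(e,c),'tcp+19mm',proj(e+[0,0,.019],c), 'rib top ends',proj([[.452,-.1455,.048],[.542,-.1455,.048]],c).round(0).tolist(),'cam',(-np.array(c['R']).T@np.array(c['t'])).round(3),'fwd',np.array(c['R'])[2].round(3))
p,d,c=load('wrist3');W=cloud(d,c)
for v in range(250,300,6): print(v,[tuple((W[v,u]*1000).round(0)) for u in(265,283,300)])
p,d,c=load('top3');W=cloud(d,c)
S=W[195:235,335:385].reshape(-1,3);S=S[~np.isnan(S[:,0])]
E
```

```text
wrist3 tcp [[282.43878259 243.58299663]] tcp+19mm [[282.45288642 257.09097178]] rib top ends [[282.0, 336.0], [284.0, 191.0]] cam [ 0.582 -0.144  0.197] fwd [-0.324 -0.004 -0.946]
side3 tcp [[285.57927764 192.21056954]] tcp+19mm [[285.52924038 186.90817265]] rib top ends [[301.0, 184.0], [271.0, 182.0]] cam [0.383 0.805 0.668] fwd [ 0.109 -0.791 -0.602]
top3 tcp [[356.29009247 211.16646542]] tcp+19mm [[357.4515685  210.42524671]] rib top ends [[359.0, 226.0], [358.0, 194.0]] cam [0.352 0.086 1.345] fwd [ 0.116 -0.006 -0.993]
250 [(np.float64(489.0), np.float64(-133.0), np.float64(7.0)), (np.float64(509.0), np.float64(-145.0), np.float64(48.0)), (np.float64(489.0), np.float64(-157.0), np.float64(8.0))]
256 [(np.float64(484.0), np.float64(-133.0), np.float64(7.0)), (np.float64(505.0), np.float64(-146.0), np.float64(48.0)), (np.float64(485.0), np.float64(-158.0), np.float64(8.0))]
262 [(np.float64(480.0), np.float64(-133.0), np.float64(8.0)), (np.float64(509.0), np.float64(-145.0), np.float64(62.0)), (np.float64(480.0), np.float64(-158.0), np.float64(7.0))]
268 [(np.float64(475.0), np.f
[... 360 characters left out ...]
.float64(-137.0), np.float64(71.0)), (np.float64(509.0), np.float64(-145.0), np.float64(78.0)), (np.float64(505.0), np.float64(-153.0), np.float64(72.0))]
286 [(np.float64(504.0), np.float64(-137.0), np.float64(76.0)), (np.float64(509.0), np.float64(-145.0), np.float64(84.0)), (np.float64(505.0), np.float64(-153.0), np.float64(77.0))]
292 [(np.float64(505.0), np.float64(-138.0), np.float64(82.0)), (np.float64(509.0), np.float64(-145.0), np.float64(87.0)), (np.float64(505.0), np.float64(-153.0), np.float64(82.0))]
298 [(np.float64(504.0), np.float64(-138.0), np.float64(85.0)), (np.float64(509.0), np.float64(-145.0), np.float64(91.0)), (np.float64(505.0), np.float64(-153.0), np.float64(86.0))]
```

```bash
python3 - <<'E'
from h import *
p,d,c=load('side3');W=cloud(d,c)
for v in range(150,196,3): print(v,[tuple((W[v,u]*1000).round(0).astype(int).tolist()) if not np.isnan(W[v,u,0]) else None for u in(281,284,287,290)])
for n in ('wrist0','wrist2'):
  p,d,c=load(n);W=cloud(d,c)
  for v in (275,285,300,320): print(n,v,[tuple((W[v,u]*1000).round(0).tolist()) for u in(180,188,377,385)])
o=bot.get_obs();print(o['joint_pos'],o['eef_pos'])
E
```

```text
150 [(504, -106, 178), (496, -107, 178), (489, -109, 178), (485, -150, 156)]
153 [(505, -106, 169), (497, -112, 167), (488, -107, 170), (482, -126, 160)]
156 [(504, -104, 162), (496, -104, 162), (488, -106, 161), (483, -127, 150)]
159 [(506, -112, 148), (496, -98, 156), (489, -111, 149), (483, -127, 140)]
162 [(502, -87, 153), (495, -90, 152), (492, -134, 127), (483, -128, 131)]
165 [(502, -84, 145), (494, -84, 145), (486, -86, 145), (504, -331, 2)]
168 [(503, -93, 131), (495, -93, 131), (487, -89, 134), (502, -308, 3)]
171 [(506, -114, 108), (497, -109, 112), (489, -109, 113), (500, -290, 3)]
174 [(510, -137, 84), (501, -134, 87), (492, -136, 86), (498, -271, 3)]
177 [(510, -137, 74), (500, -129, 80), (492, -137, 75), (496, -255, 2)]
180 [(510, -137, 64), (501, -133, 67), (492, -137, 65), (494, -237, 2)]
183 [(511, -143, 50), (502, -144, 50), (494, -146, 49), (484, -144, 51)]
186 [(510, -136, 44), None, (493, -139, 42), (484, -138, 44)]
189 [(510, -137, 32), (502, -142, 30), (493, -139, 32), (484, -140, 32)]
192 [(511, -138, 21), (501, -135, 23), (493, -141, 20), (484, -139, 22)]
19
[... 368 characters left out ...]
, (129.0, -527.0, 264.0)]
wrist0 320 [(103.0, -445.0, 268.0), (96.0, -447.0, 258.0), (115.0, -530.0, 259.0), (121.0, -529.0, 266.0)]
wrist2 275 [(507.0, -98.0, 179.0), (506.0, -101.0, 178.0), (508.0, -189.0, 179.0), (508.0, -192.0, 179.0)]
wrist2 285 [(507.0, -100.0, 187.0), (504.0, -102.0, 182.0), (504.0, -188.0, 182.0), (508.0, -190.0, 188.0)]
wrist2 300 [(504.0, -102.0, 194.0), (498.0, -102.0, 185.0), (499.0, -188.0, 185.0), (505.0, -188.0, 194.0)]
wrist2 320 [(496.0, -103.0, 197.0), (489.0, -103.0, 188.0), (490.0, -188.0, 188.0), (498.0, -188.0, 197.0)]
[-2.83947805e-01  4.22812537e-01 -2.27633410e-01  9.20437509e-01
  1.07192175e-05  2.84444528e+00] [ 0.49793211 -0.14530942  0.01611688]
```

Both cameras show the closed fingertips about 44 mm above the reported TCP, ending at about z 0.060 where the state says 0.016. They line up laterally, and the bracket has not moved. I'll use real tip z = reported z + 0.044, reopen, go down about 45 mm while watching the force, and check again.

```bash

python3 -m inch '[[0,0,0,0,0,0,-1],[0,0,0,0,0,0,-1],[0,0,0,0,0,0,-1],[0,0,0,0,0,0,-1],[0,0,0,0,0,0,-1],[0,0,0.3,0,0,0,-1],[0,0,0.3,0,0,0,-1],[0,0,0.3,0,0,0,-1]]'
python3 -m inch '[[0,0,0.2,0,0,0,-1],[0,0,0.2,0,0,0,-1],[0,0,0.1,0,0,0,-1],[0,0,0.1,0,0,0,-1],[0,0,0.1,0,0,0,-1],[0,0,0.1,0,0,0,-1],[0,0,0,0,0,0,-1],[0,0,0,0,0,0,-1]]'
python3 - <<'E'
from h import *
p,d,c=snap('wrist','wrist4');W=cloud(d,c);o=bot.get_obs();print(o['eef_pos'],o['ft_force'])
for v in (270,275,285,300,320): print(v,[tuple((W[v,u]*1000).round(0).tolist()) for u in(180,188,377,385)])
p,d,c=snap('side','side4')
cv2.imwrite('pics/side4c.png',cv2.resize(p[100:260,180:380],None,fx=3.5,fy=3.5))
E
```

```text
clock: 5.2
eef_pos: [0.4976, -0.1452, -0.0073]
tool_rot: [0.712, -0.702, -0.0, 0.0]
ft_force: [0.4, 0.7, -0.6]
grip_width: 0.0854
clock: 6.0
eef_pos: [0.498, -0.1453, -0.0263]
tool_rot: [0.712, -0.702, 0.0, -0.0]
ft_force: [-0.3, -0.6, 0.5]
grip_width: 0.0854
[ 0.49808248 -0.14536877 -0.02622188] [-0.06500147 -0.65615202 -1.15694142]
270 [(492.0, -86.0, -1.0), (492.0, -90.0, -2.0), (494.0, -200.0, -1.0), (493.0, -205.0, -1.0)]
275 [(508.0, -98.0, 31.0), (508.0, -101.0, 31.0), (509.0, -189.0, 32.0), (509.0, -193.0, 31.0)]
285 [(508.0, -100.0, 39.0), (506.0, -103.0, 36.0), (507.0, -188.0, 36.0), (510.0, -190.0, 40.0)]
300 [(505.0, -102.0, 47.0), (499.0, -103.0, 38.0), (500.0, -188.0, 38.0), (507.0, -188.0, 47.0)]
320 [(497.0, -103.0, 49.0), (489.0, -102.0, 39.0), (492.0, -188.0, 41.0), (499.0, -188.0, 50.0)]
```

View pics/side4c.png

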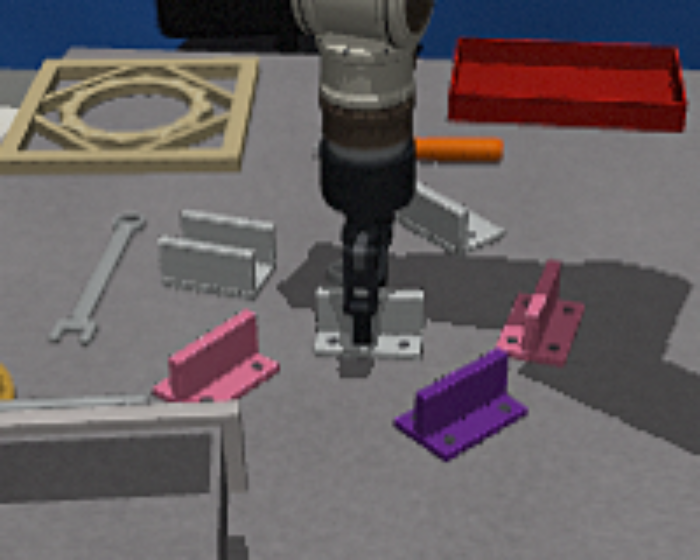

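View pics/wrist4.png

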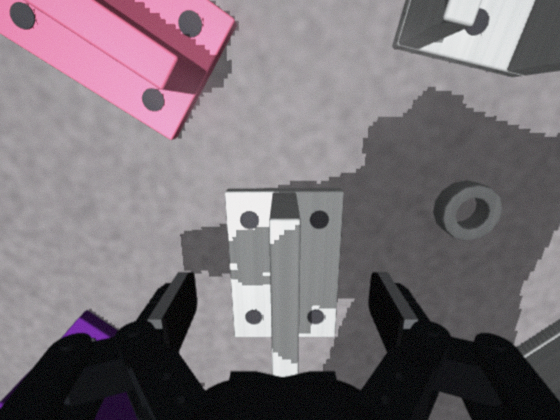

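The open fingers now straddle the rib at (285,300) in the wrist view, with tips at about 31 mm. I'll go down slightly and close.

```bash

python3 -m inch '[[0,0,0.1,0,0,0,-1],[0,0,0,0,0,0,1],[0,0,0,0,0,0,1],[0,0,0,0,0,0,1],[0,0,0,0,0,0,1],[0,0,0,0,0,0,1],[0,0,0,0,0,0,1],[0,0,0,0,0,0,1]]'
python3 go.py 0.617 0.264 0.18 -79.5
python3 -m inch '[[0,0,-0.1,0,0,0,1],[0,0,-0.3,0,0,0,1],[0,0,-0.5,0,0,0,1],[0,0,-0.5,0,0,0,1],[0,0,-0.5,0,0,0,1],[0,0,-0.5,0,0,0,1],[0,0,-0.5,0,0,0,1],[0,0,-0.5,0,0,0,1]]'
python3 go.py 0.617 0.264 0.16 -79.5
python3 - <<'E'
from h import *
snap('wrist','wrist5')
E
```

```text
clock: 6.9
eef_pos: [0.4982, -0.1454, -0.0287]
tool_rot: [0.712, -0.702, 0.0, -0.0]
ft_force: [-0.0, -0.4, 0.7]
grip_width: 0.0116
t 6.90 pos [ 0.4982 -0.1454 -0.0287] jaw yaw -89.25 zaxis [ 0. -0. -1.] F [-0.  -0.4  0.7] w 0.0116
total units xyz [-16.31  -4.97  -8.35] turn units wz -0.0541
clock: 7.7
eef_pos: [0.4981, -0.1454, 0.0575]
tool_rot: [0.712, -0.702, 0.0, -0.0]
ft_force: [0.6, 0.6, -2.4]
grip_width: 0.0108
t 7.70 pos [ 0.4981 -0.1454  0.0575] jaw yaw -89.24 zaxis [ 0.001 -0.    -1.   ] F [ 0.6  0.6 -2.4] w 0.0108
total units xyz [-16.31  -4.97  -4.1 ] turn units wz -0.0541
```

View pics/wrist5.png

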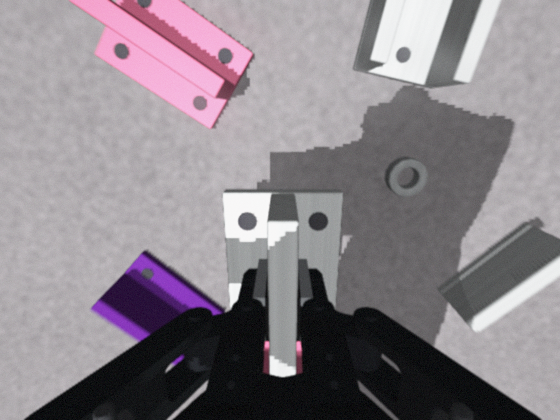

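Held: width is about 11 mm and the weight reads 2.4 N. Next is rising and carrying it over the drawer.

```bash

python3 -m inch '[[-0.2,0,-0.8,0,0,0,1],[-0.5,-0.2,-0.8,0,0,0,1],[-0.7,-0.25,-0.8,0,0,0,1],[-0.9,-0.3,-0.8,0,0,0,1],[-0.9,-0.3,-0.6,0,0,0,1],[-0.9,-0.3,-0.3,0,0,0,1],[-0.9,-0.3,0,0,0,0,1],[-0.9,-0.3,0,0,0,0,1]]'
python3 -m inch '[[-0.9,-0.3,0,0,0,0,1],[-0.9,-0.3,0,0,0,0,1],[-0.9,-0.3,0,0,0,0,1],[-0.9,-0.3,0,0,0,0,1],[-0.9,-0.3,0,0,0,0,1],[-0.9,-0.3,0,0,0,0,1],[-0.8,-0.3,0,0,0,0,1],[-0.7,-0.3,0,0,0,0,1]]'
python3 go.py 0.617 0.264 0.16 -79.5
```

```text
clock: 8.55
eef_pos: [0.5451, 0.0037, 0.1594]
tool_rot: [0.712, -0.702, 0.0, -0.0]
ft_force: [0.2, -0.3, -2.9]
grip_width: 0.0115
clock: 9.35
eef_pos: [0.5995, 0.1055, 0.1634]
tool_rot: [0.755, -0.656, -0.024, -0.02]
ft_force: [0.2, 0.4, -3.0]
grip_width: 0.0114
t 9.35 pos [0.5995 0.1055 0.1634] jaw yaw -81.97 zaxis [-0.009  0.062 -0.998] F [ 0.2  0.4 -3. ] w 0.0114
total units xyz [-6.16 -1.58  0.52] turn units wz -0.0137
```

```bash
python3 -c "
from h import *
o=bot.get_obs();print(o['joint_pos'],o['joint_vel'].round(2))"
```

```text
[0.13918705 0.47148904 0.26189512 1.36172553 0.06232098 3.14055944] [0.13 0.16 0.27 0.11 0.06 0.  ]
```

Joint 6 has reached its 3.14 limit, which caused the slight tilt. I'll swing the grasp back about 90° so the rib lies along the drawer's length (jaw yaw about +10.5°), which puts joint 6 mid-range.

```bash

python3 -m inch '[[0,0,0,0,0,-0.047,1],[0,0,0,0,0,-0.047,1],[0,0,0,0,0,-0.047,1],[0,0,0,0,0,-0.047,1],[0,0,0,0,0,-0.047,1],[0,0,0,0,0,-0.047,1],[0,0,0,0,0,-0.047,1],[0,0,0,0,0,-0.047,1]]'
python3 go.py 0.619 0.252 0.16 10.5
```

```text
clock: 10.15
eef_pos: [0.5992, 0.1049, 0.1634]
tool_rot: [0.992, -0.122, -0.008, -0.03]
ft_force: [0.9, 1.3, -2.6]
grip_width: 0.0113
t 10.15 pos [0.5992 0.1049 0.1634] jaw yaw -13.94 zaxis [-0.009  0.061 -0.998] F [ 0.9  1.3 -2.6] w 0.0113
total units xyz [-0.65 -5.88  0.49] turn units wz -0.1358
```

```bash
cat >> go.py <<'E'
    if len(sys.argv)>4:
        o=bot.get_obs();R=Ro.from_quat(o['tool_rot']).as_matrix();a=np.radians(float(sys.argv[4]))
        x=np.array([np.cos(a),np.sin(a),0]);z=np.array([0,0,-1.]);T=np.stack([x,np.cross(z,x),z],1)
        print('rotvec units',(Ro.from_matrix(R.T@T).as_rotvec()/np.pi).round(4), 'shift in target frame',(T.T@(np.array(list(map(float,sys.argv[1:4])))-o['eef_pos'])/.025).round(2))
E
python3 -m inch '[[0,0,0,0,0,-0.045,1],[0,0,0,0,0,-0.045,1],[0,0,0,0,0,-0.045,1],[0,0,0,0,0,0,1],[0,0,0,0,0,0,1],[0,0,0,0,0,0,1],[0,0,0,0,0,0,1],[0,0,0,0,0,0,1]]'
python3 go.py 0.619 0.252 0.16 10.5
```

```text
clock: 10.95
eef_pos: [0.599, 0.1045, 0.1634]
tool_rot: [0.996, 0.086, -0.002, -0.031]
ft_force: [-0.1, 0.3, -2.7]
grip_width: 0.0113  File "go.py", line 11
    if len(sys.argv)>4:
IndentationError: unexpected indent
```

```bash
sed -i "s/^if __name__.*/if __name__=='__main__':\n    delta(*map(float,sys.argv[1:]))/" go.py
python3 go.py 0.6193 0.252 0.16 10.5
```

```text
t 10.95 pos [0.599  0.1045 0.1634] jaw yaw 9.89 zaxis [-0.009  0.061 -0.998] F [-0.1  0.3 -2.7] w 0.0113
total units xyz [ 1.81 -5.65  0.49] turn units wz -0.0034
rotvec units [-0.0197 -0.0006 -0.0033] shift in target frame [ 1.87 -5.65  0.14]
```

```bash

python3 -m inch '[[0,0,0,-0.0197,-0.0006,-0.0033,1],[0.27,-0.8,0,0,0,0,1],[0.27,-0.8,0,0,0,0,1],[0.27,-0.8,0,0,0,0,1],[0.27,-0.8,0,0,0,0,1],[0.27,-0.8,0,0,0,0,1],[0.27,-0.8,0,0,0,0,1],[0.25,-0.8,0,0,0,0,1]]'
python3 go.py 0.6195 0.252 0.064 10.5
python3 - <<'E'
from h import *
snap('wrist','wrist6');snap('top','top6');p,d,c=snap('side','side6')
cv2.imwrite('pics/side6c.png',cv2.resize(p[130:330,100:350],None,fx=3,fy=3))
E
```

```text
clock: 11.75
eef_pos: [0.6194, 0.2516, 0.1633]
tool_rot: [0.996, 0.091, 0.0, -0.0]
ft_force: [0.2, -0.5, -2.5]
grip_width: 0.0113
t 11.75 pos [0.6194 0.2516 0.1633] jaw yaw 10.50 zaxis [ 0.  0. -1.] F [ 0.2 -0.5 -2.5] w 0.0113
total units xyz [ 0.01 -0.02  3.97] turn units wz -0.0
rotvec units [-0. -0. -0.] shift in target frame [ 0.01 -0.02  3.97]
```

View pics/side6c.png

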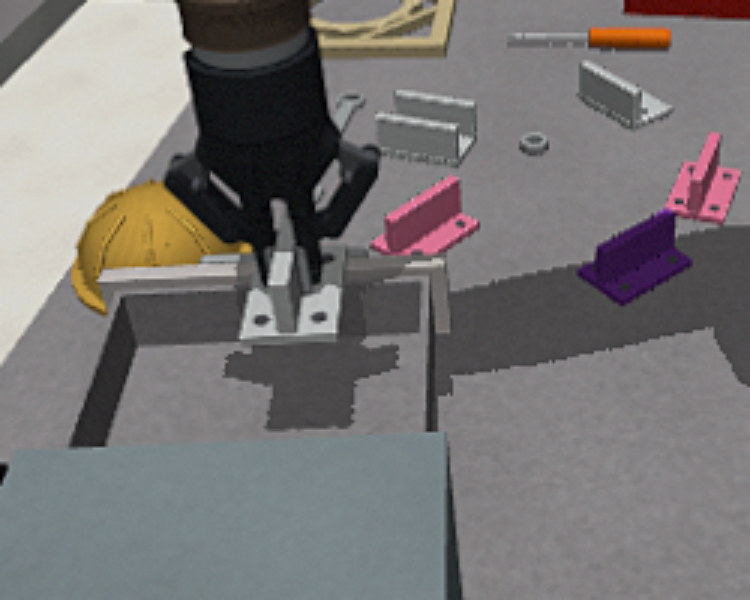

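View pics/wrist6.png

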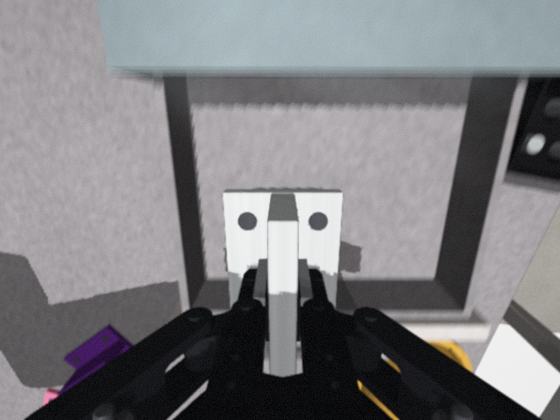

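View pics/top6.png

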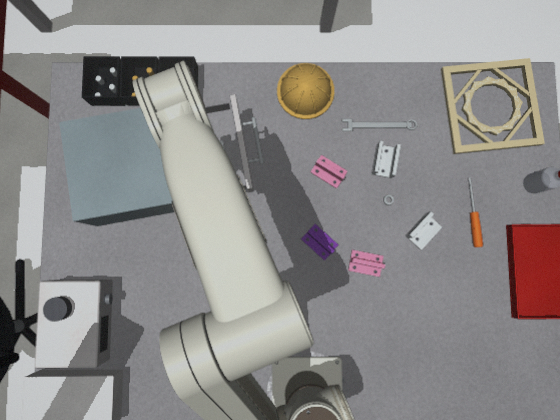

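Everything lines up. The held bracket is over the drawer opening, at (285,290) in the wrist view and parallel to the walls. I'll lower it, slowly at the end.

```bash

python3 -m inch '[[0,0,0.4,0,0,0,1],[0,0,0.6,0,0,0,1],[0,0,0.6,0,0,0,1],[0,0,0.6,0,0,0,1],[0,0,0.6,0,0,0,1],[0,0,0.5,0,0,0,1],[0,0,0.3,0,0,0,1],[0,0,0.15,0,0,0,1]]'
python3 -m inch '[[0,0,0.05,0,0,0,1],[0,0,0.03,0,0,0,1],[0,0,0.03,0,0,0,1],[0,0,0.02,0,0,0,1],[0,0,0.02,0,0,0,1],[0,0,0,0,0,0,1],[0,0,0,0,0,0,1],[0,0,0,0,0,0,1]]'
python3 go.py 0.6195 0.252 0.064 10.5
```

```text
clock: 12.7
eef_pos: [0.6188, 0.2499, 0.0685]
tool_rot: [0.996, 0.091, -0.001, 0.0]
ft_force: [-0.9, -0.1, -2.1]
grip_width: 0.0112
clock: 13.5
eef_pos: [0.6194, 0.2507, 0.0659]
tool_rot: [0.996, 0.092, 0.0, 0.0]
ft_force: [0.2, 0.5, -1.9]
grip_width: 0.0111
t 13.50 pos [0.6194 0.2507 0.0659] jaw yaw 10.54 zaxis [ 0. -0. -1.] F [ 0.2  0.5 -1.9] w 0.0111
total units xyz [ 0.01 -0.05  0.08] turn units wz 0.0002
rotvec units [ 0.     -0.0001  0.0002] shift in target frame [ 0.01 -0.05  0.08]
```

```bash

python3 -m inch '[[0,0,0.03,0,0,0,1],[0,0,0,0,0,0,1],[0,0,0.03,0,0,0,1],[0,0,0,0,0,0,1],[0,0,0.02,0,0,0,1],[0,0,0,0,0,0,1],[0,0,0,0,0,0,1],[0,0,0,0,0,0,1]]'
python3 -m inch '[[0,0,0.02,0,0,0,1],[0,0,0,0,0,0,1],[0,0,0.02,0,0,0,1],[0,0,0,0,0,0,1],[0,0,0.02,0,0,0,1],[0,0,0,0,0,0,1],[0,0,0,0,0,0,1],[0,0,0,0,0,0,1]]'
python3 go.py 0.6195 0.252 0.064 10.5
```

```text
clock: 14.3
eef_pos: [0.6193, 0.2507, 0.0639]
tool_rot: [0.996, 0.092, 0.0, 0.0]
ft_force: [1.1, -0.6, -2.3]
grip_width: 0.0116
clock: 15.1
eef_pos: [0.6194, 0.2507, 0.0633]
tool_rot: [0.996, 0.092, 0.0, -0.0]
ft_force: [-2.9, -1.6, 6.1]
grip_width: 0.0109
t 15.10 pos [0.6194 0.2507 0.0633] jaw yaw 10.53 zaxis [ 0.001  0.    -1.   ] F [-2.9 -1.6  6.1] w 0.0109
total units xyz [ 0.01 -0.05 -0.03] turn units wz 0.0002
rotvec units [-0.     -0.0003  0.0002] shift in target frame [ 0.01 -0.05 -0.03]
```

It touched down at 0.0633, close to the predicted 0.0635, with +6 N. I'll open partway, rise and look.

```bash

python3 -m inch '[[0,0,0,0,0,0,0.5],[0,0,0,0,0,0,0.3],[0,0,0,0,0,0,0.2],[0,0,0,0,0,0,0.2],[0,0,-0.3,0,0,0,0.2],[0,0,-0.6,0,0,0,0.2],[0,0,-0.9,0,0,0,0.2],[0,0,-1,0,0,0,0.2]]'
python3 -m inch '[[0,0,-1,0,0,0,0.2],[0,0.5,-0.8,0,0,0,1],[0,0.9,0,0,0,0,1],[0,0.9,0,0,0,0,1],[0,0.9,0,0,0,0,1],[0,0.9,0,0,0,0,1],[0,0.9,0,0,0,0,1],[0,0.9,0,0,0,0,1]]'
python3 go.py 0.656 0.106 0.16 10.5
python3 - <<'E'
from h import *
snap('wrist','wrist7');p,d,c=snap('side','side7')
cv2.imwrite('pics/side7c.png',cv2.resize(p[130:330,100:350],None,fx=3,fy=3))
E
```

```text
clock: 15.9
eef_pos: [0.6189, 0.2505, 0.1329]
tool_rot: [0.996, 0.092, -0.001, 0.0]
ft_force: [0.0, -0.2, -0.3]
grip_width: 0.0343
clock: 16.7
eef_pos: [0.6466, 0.1048, 0.1781]
tool_rot: [0.996, 0.092, 0.001, 0.0]
ft_force: [0.5, 0.0, -0.4]
grip_width: -0.0004
t 16.70 pos [0.6466 0.1048 0.1781] jaw yaw 10.53 zaxis [ 0.001  0.    -1.   ] F [ 0.5  0.  -0.4] w -0.0004
total units xyz [0.38 0.02 0.73] turn units wz 0.0002
rotvec units [ 0.     -0.0003  0.0002] shift in target frame [0.38 0.02 0.72]
```

View pics/side7c.png

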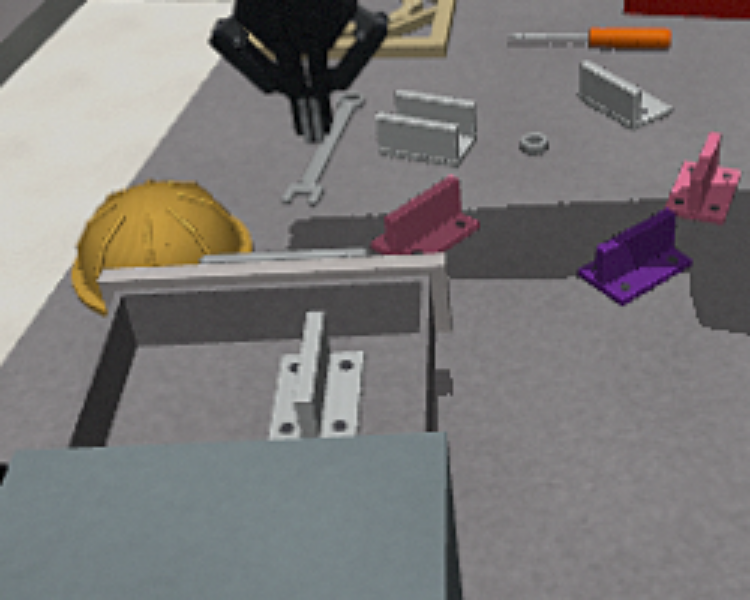

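View pics/wrist7.png

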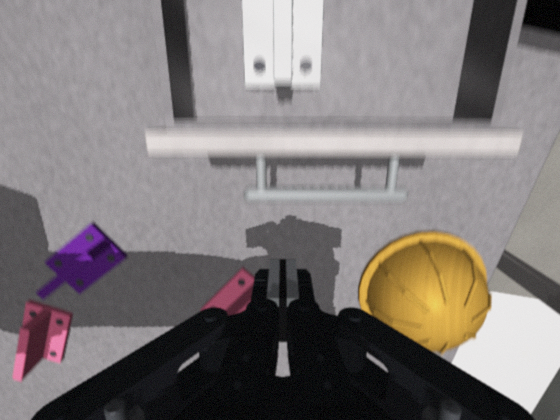

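The bracket stands in the drawer, at (317,375) in the enlarged side view. The handle bar is at (325,195) in the wrist view. I'll check the dome's height before going down beside it.

```bash
python3 - <<'E'
from h import *
p,d,c=load('top0');W=cloud(d,c);S=W[60:122,272:338].reshape(-1,3);S=S[~np.isnan(S[:,0])];S=S[S[:,2]>.012]
s=np.array([-.1822,.9833]);y=np.array([-.9833,-.1822])
print('dome s',np.percentile(S[:,:2]@s,[1,99]),'y',np.percentile(S[:,:2]@y,[1,99]),'z',np.percentile(S[:,2],99.5))
for lo in(.03,.06,.08): q=S[S[:,2]>lo]; print(lo,(q[:,:2]@s).max(),(q[:,:2]@y).max())
p,d,c=load('wrist7');W=cloud(d,c)
for u in(260,290,325,370,400):
  print(u,[(round(float(W[v,u,:2]@s),4),round(float(W[v,u,:2]@y),4),round(float(W[v,u,2]),3)) for v in(139,194,196)])
S=W[0:100,235:330].reshape(-1,3);S=S[(S[:,2]>.134)&(S[:,2]<.15)]
print('rib in drawer s,y',np.percentile(S[:,:2]@s,[1,99]),np.median(S[:,:2]@y),np.median(S[:,2]))
E
python3 -m inch '[[0.4,0.4,0,0,0,0,1],[0.4,0.4,0,0,0,0,1],[0,0,0.5,0,0,0,1],[0,0,0.6,0,0,0,1],[0,0,0.6,0,0,0,1],[0,0,0,0,0,0,1],[0,0,0,0,0,0,1],[0,0,0,0,0,0,1]]'
python3 go.py 0.6701 0.0886 0.062 10.5
```

```text
dome s [-0.22730935 -0.08791886] y [-0.90575766 -0.77004941] z 0.07838245960982587
0.03 -0.08742719848071812 -0.7706218067703695
0.06 -0.10195091377374185 -0.7824411603417913
0.08 -0.1430926176249271 -0.8271196785239944
260 [(0.0492, -0.6399, 0.15), (0.0058, -0.6375, 0.131), (0.0039, -0.6374, 0.13)]
290 [(0.0493, -0.6599, 0.151), (0.0056, -0.6608, 0.131), (0.0036, -0.6609, 0.13)]
325 [(0.0494, -0.6832, 0.152), (0.0057, -0.6879, 0.131), (0.0037, -0.6883, 0.13)]
370 [(0.0494, -0.713, 0.153), (0.0056, -0.723, 0.131), (0.0035, -0.7237, 0.129)]
400 [(0.0493, -0.7335, 0.151), (0.0053, -0.7467, 0.13), (0.0038, -0.7469, 0.13)]
rib in drawer s,y [0.08803648 0.13179046] -0.6546631934381265 0.1393352755240677
clock: 17.6
eef_pos: [0.6703, 0.0902, 0.1363]
tool_rot: [0.996, 0.092, 0.001, -0.0]
ft_force: [0.5, 0.5, -0.3]
grip_width: -0.0006
t 17.60 pos [0.6703 0.0902 0.1363] jaw yaw 10.56 zaxis [ 0.002  0.    -1.   ] F [ 0.5  0.5 -0.3] w -0.0006
total units xyz [-0.03  0.06  2.97] turn units wz 0.0003
rotvec units [ 0.     -0.0007  0.0003] shift in target frame [-0.02  0.06  2.97]
```

```bash

python3 -m inch '[[0,0,0.5,0,0,0,1],[0,0,0.6,0,0,0,1],[0,0,0.6,0,0,0,1],[0,0,0.6,0,0,0,1],[0,0,0.45,0,0,0,1],[0,0,0.2,0,0,0,1],[0,0,0,0,0,0,1],[0,-0.3,0,0,0,0,1]]'
python3 -m inch '[[0,-0.3,0,0,0,0,1],[0,-0.15,0,0,0,0,1],[0,-0.1,0,0,0,0,1],[0,-0.1,0,0,0,0,1],[0,-0.1,0,0,0,0,1],[0,-0.1,0,0,0,0,1],[0,-0.1,0,0,0,0,1],[0,-0.1,0,0,0,0,1]]'
python3 go.py 0.6701 0.0886 0.062 10.5
python3 - <<'E'
from h import *
snap('wrist','wrist8')
E
```

```text
clock: 18.4
eef_pos: [0.6689, 0.0964, 0.0618]
tool_rot: [0.996, 0.091, 0.001, 0.0]
ft_force: [-0.0, -0.6, 0.0]
grip_width: 0.0003
clock: 19.2
eef_pos: [0.6636, 0.1228, 0.0613]
tool_rot: [0.996, 0.092, 0.0, 0.0]
ft_force: [0.4, -1.3, 1.5]
grip_width: -0.0001
t 19.20 pos [0.6636 0.1228 0.0613] jaw yaw 10.51 zaxis [ 0. -0. -1.] F [ 0.4 -1.3  1.5] w -0.0001
total units xyz [ 0.01  1.39 -0.03] turn units wz 0.0001
rotvec units [ 0.0001 -0.0001  0.0001] shift in target frame [ 0.01  1.39 -0.03]
```

View pics/wrist8.png

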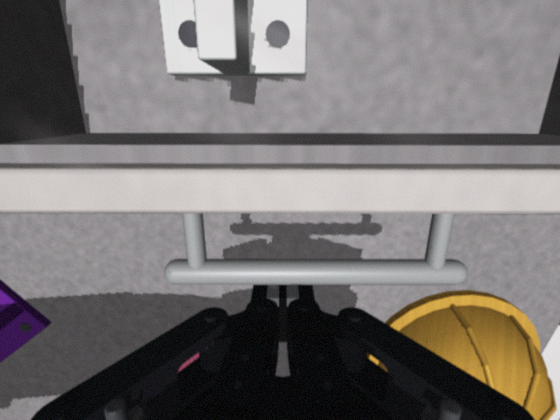

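The fingers are at the bar at (283,272). Now I'll push at about 6 cm/s with soft starts and stops, then slower near the stop.

```bash

python3 -m inch '[[0,-0.12,0,0,0,0,1],[0,-0.16,0,0,0,0,1],[0,-0.2,0,0,0,0,1],[0,-0.22,0,0,0,0,1],[0,-0.24,0,0,0,0,1],[0,-0.25,0,0,0,0,1],[0,-0.25,0,0,0,0,1],[0,-0.25,0,0,0,0,1]]'
python3 -m inch '[[0,-0.25,0,0,0,0,1],[0,-0.25,0,0,0,0,1],[0,-0.25,0,0,0,0,1],[0,-0.25,0,0,0,0,1],[0,-0.25,0,0,0,0,1],[0,-0.22,0,0,0,0,1],[0,-0.2,0,0,0,0,1],[0,-0.18,0,0,0,0,1]]'
python3 go.py 0.6701 0.0886 0.062 10.5
python3 - <<'E'
from h import *
p,d,c=snap('wrist','wrist9');W=cloud(d,c)
s=np.array([-.1822,.9833]);y=np.array([-.9833,-.1822]);e=bot.get_obs()['eef_pos'];print('eef s',e[:2]@s)
q=W.reshape(-1,3);q=q[~np.isnan(q[:,0])];q=q[(q[:,2]>.145)&(q[:,2]<.156)];v=q[:,:2]@s;k=(v>0)&(v<.25);print('panel',np.percentile(v[k],[2,50,98]))
E
```

```text
clock: 20.05
eef_pos: [0.6557, 0.165, 0.0612]
tool_rot: [0.996, 0.092, 0.0, 0.0]
ft_force: [1.4, -1.6, 0.3]
grip_width: -0.0002
clock: 20.85
eef_pos: [0.6471, 0.2103, 0.0611]
tool_rot: [0.996, 0.092, 0.0, 0.0]
ft_force: [1.4, -1.0, 0.4]
grip_width: -0.0002
t 20.85 pos [0.6471 0.2103 0.0611] jaw yaw 10.54 zaxis [ 0. -0. -1.] F [ 1.4 -1.   0.4] w -0.0002
total units xyz [ 0.01  4.95 -0.04] turn units wz 0.0002
rotvec units [ 0.     -0.      0.0002] shift in target frame [ 0.02  4.95 -0.04]
eef s 0.08978943362063835
panel [0.08229838 0.14727657 0.15528439]
```

View pics/wrist9.png

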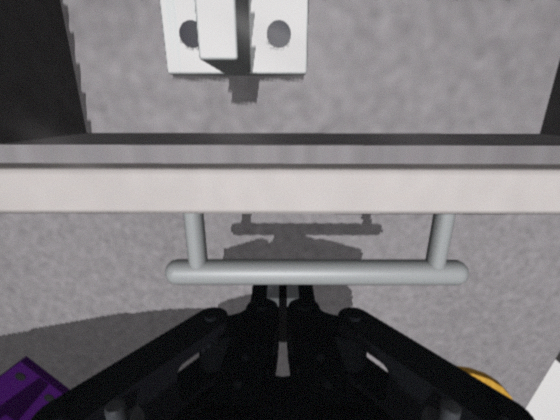

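```bash

python3 -m inch '[[0,-0.2,0,0,0,0,1],[0,-0.22,0,0,0,0,1],[0,-0.24,0,0,0,0,1],[0,-0.24,0,0,0,0,1],[0,-0.24,0,0,0,0,1],[0,-0.22,0,0,0,0,1],[0,-0.2,0,0,0,0,1],[0,-0.18,0,0,0,0,1]]'
python3 -m inch '[[0,-0.18,0,0,0,0,1],[0,-0.16,0,0,0,0,1],[0,-0.14,0,0,0,0,1],[0,-0.12,0,0,0,0,1],[0,-0.12,0,0,0,0,1],[0,-0.1,0,0,0,0,1],[0,-0.1,0,0,0,0,1],[0,-0.1,0,0,0,0,1]]'
python3 go.py 0.631 0.294 0.062 10.5
python3 - <<'E'
from h import *
s=np.array([-.1822,.9833]);print(bot.get_obs()['eef_pos'][:2]@s)
p,d,c=snap('side','side10')
cv2.imwrite('pics/side10c.png',cv2.resize(p[130:420,100:350],None,fx=2,fy=2))
E
```

```text
clock: 21.7
eef_pos: [0.6391, 0.2531, 0.061]
tool_rot: [0.996, 0.092, -0.0, 0.0]
ft_force: [-0.1, -1.9, -0.3]
grip_width: 0.0002
clock: 22.5
eef_pos: [0.6347, 0.2778, 0.0611]
tool_rot: [0.996, 0.092, 0.0, 0.0]
ft_force: [-0.5, -1.1, -0.3]
grip_width: -0.0001
t 22.50 pos [0.6347 0.2778 0.0611] jaw yaw 10.53 zaxis [ 0. -0. -1.] F [-0.5 -1.1 -0.3] w -0.0001
total units xyz [-0.03 -0.66 -0.04] turn units wz 0.0001
rotvec units [ 0.     -0.      0.0001] shift in target frame [-0.03 -0.66 -0.04]
0.1575320462569974
```

View pics/side10c.png

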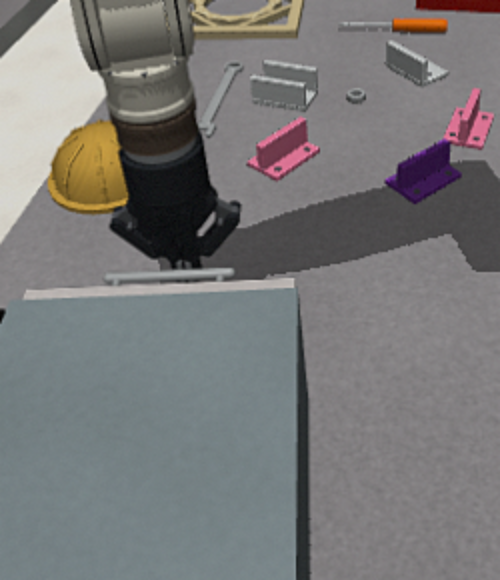

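The drawer is nearly shut, with about 19 mm to go. I'll use slow steps until it meets the stop.

```bash

python3 -m inch '[[0,-0.09,0,0,0,0,1],[0,-0.09,0,0,0,0,1],[0,-0.09,0,0,0,0,1],[0,-0.08,0,0,0,0,1],[0,-0.08,0,0,0,0,1],[0,-0.06,0,0,0,0,1],[0,-0.05,0,0,0,0,1],[0,-0.04,0,0,0,0,1]]'
python3 -m inch '[[0,-0.03,0,0,0,0,1],[0,-0.03,0,0,0,0,1],[0,-0.03,0,0,0,0,1],[0,-0.03,0,0,0,0,1],[0,-0.03,0,0,0,0,1],[0,-0.02,0,0,0,0,1],[0,-0.02,0,0,0,0,1],[0,0,0,0,0,0,1]]'
python3 go.py 0.631 0.294 0.062 10.5
```

```text
clock: 23.35
eef_pos: [0.6328, 0.2882, 0.0612]
tool_rot: [0.996, 0.091, 0.0, 0.003]
ft_force: [1.0, -11.1, 2.2]
grip_width: -0.0004
clock: 24.15
eef_pos: [0.6328, 0.2879, 0.0612]
tool_rot: [0.996, 0.089, 0.0, 0.007]
ft_force: [3.5, -19.5, 3.8]
grip_width: -0.0
t 24.15 pos [0.6328 0.2879 0.0612] jaw yaw 10.18 zaxis [ 0.002 -0.013 -1.   ] F [  3.5 -19.5   3.8] w -0.0000
total units xyz [-0.03 -0.25 -0.03] turn units wz -0.0018
rotvec units [ 0.0042  0.0002 -0.0018] shift in target frame [-0.02 -0.25 -0.03]
```

20 N at s=0.168, slightly before the stop I expected. I'll back off and look at whether it is fully shut.

```bash

python3 -m inch '[[0,0.2,0,0,0,0,1],[0,0.4,0,0,0,0,1],[0,0.4,-0.2,0,0,0,1],[0,0.5,-0.5,0,0,0,1],[0,0.6,-0.8,0,0,0,1],[0,0.6,-0.8,0,0,0,1],[0,0.6,-0.8,0,0,0,1],[0,0.6,-0.8,0,0,0,1]]'
python3 go.py 0.631 0.294 0.062 10.5
python3 - <<'E'
from h import *
s=np.array([-.1822,.9833]);y=np.array([-.9833,-.1822])
p,d,c=snap('side','side11');q,d1,c1=snap('wrist','wrist11');snap('top','top11')
cv2.imwrite('pics/side11c.png',cv2.resize(p[220:320,90:270],None,fx=4,fy=4))
W=cloud(d1,c1);P=W.reshape(-1,3);P=P[~np.isnan(P[:,0])];S=P[:,:2]@s;Y=P[:,:2]@y
for lo,hi in((.157,.172),(.143,.1555),(.121,.135)):
  k=(P[:,2]>lo)&(P[:,2]<hi)&(abs(Y+.69)<.1)&(S>.14)&(S<.3);print(lo,k.sum(),np.percentile(S[k],[1,5,25,50,75,95,99]).round(4) if k.sum() else '')
k=(abs(Y+.69)<.09)&(S>.15)&(S<.26)
for a in np.arange(.17,.26,.004):
  kk=k&(S>=a)&(S<a+.004); print(round(a,3),kk.sum(),np.percentile(P[kk,2],[10,50,90]).round(3) if kk.sum()>5 else '')
E
```

```text
clock: 24.95
eef_pos: [0.6494, 0.2001, 0.1611]
tool_rot: [0.996, 0.092, 0.001, -0.0]
ft_force: [0.9, -0.0, -0.5]
grip_width: -0.0001
t 24.95 pos [0.6494 0.2001 0.1611] jaw yaw 10.55 zaxis [ 0.002  0.001 -1.   ] F [ 0.9 -0.  -0.5] w -0.0001
total units xyz [-0.05 -3.83  3.96] turn units wz 0.0003
rotvec units [-0.0001 -0.0007  0.0003] shift in target frame [-0.04 -3.83  3.96]
0.157 0 
0.143 0 
0.121 7311 [0.1789 0.1796 0.1838 0.1897 0.2192 0.2197 0.2199]
0.17 669 [-0.002 -0.001  0.   ]
0.174 676 [-0.002 -0.001  0.   ]
0.178 2430 [-0.001  0.061  0.13 ]
0.182 2059 [0.    0.13  0.131]
0.186 1247 [0.127 0.129 0.131]
0.19 175 [0.126 0.129 0.13 ]
0.194 178 [0.127 0.129 0.13 ]
0.198 248 [0.058 0.128 0.13 ]
0.202 279 [0.058 0.128 0.13 ]
0.206 688 [-0.001  0.     0.129]
0.21 849 [-0.001  0.     0.129]
0.214 916 [-0.001 -0.     0.129]
0.218 10070 [0.027 0.098 0.132]
0.222 0 
0.226 0 
0.23 0 
0.234 0 
0.238 0 
0.242 0 
0.246 0 
0.25 0 
0.254 0 
0.258 0
```

View pics/side11c.png

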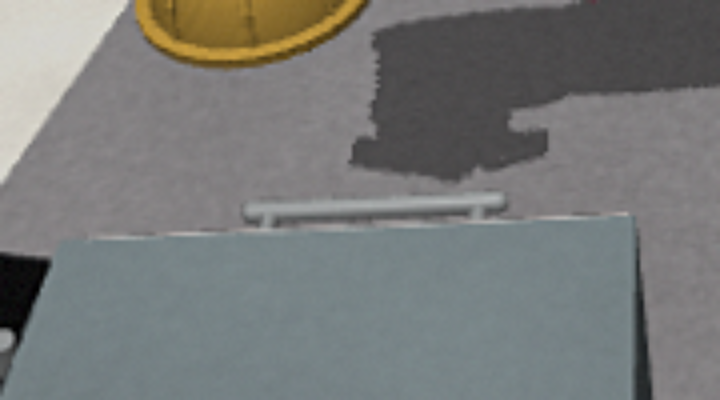

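View pics/wrist11.png

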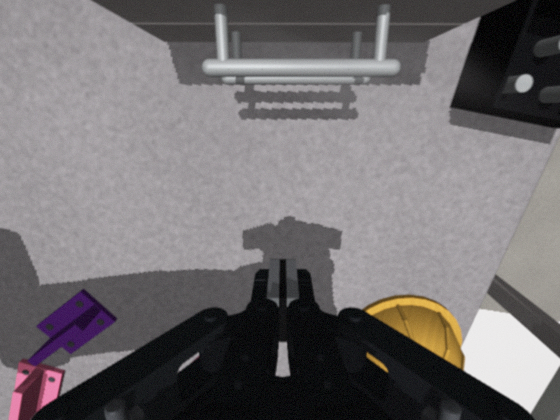

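```bash
python3 - <<'E'
from h import *
s=np.array([-.1822,.9833]);y=np.array([-.9833,-.1822])
p,d,c=load('wrist11');P=cloud(d,c).reshape(-1,3);P=P[~np.isnan(P[:,0])];S=P[:,:2]@s;Y=P[:,:2]@y
for side in((-.8,-.76),(-.62,-.57),(-.75,-.63)):
 for lo,hi in((.02,.05),(.05,.075),(.095,.115),(.115,.14)):
  k=(P[:,2]>lo)&(P[:,2]<hi)&(Y>side[0])&(Y<side[1])&(S>.205)&(S<.25);print(side,lo,k.sum(),np.median(S[k]).round(4) if k.sum() else '')
for lo,hi in((.045,.06),(.12,.135)):
  k=(P[:,2]>lo)&(P[:,2]<hi)&(abs(Y+.69)<.06)&(S>.15)&(S<.2);print('bar',lo,k.sum(),np.percentile(S[k],[2,5,50]).round(4))
p,d,c=load('top11');P=cloud(d,c)[90:240,40:290].reshape(-1,3);P=P[~np.isnan(P[:,0])];S=P[:,:2]@s
k=(P[:,2]>.143)&(P[:,2]<.156)&(S<.25)&(S>.1);print('panel top',k.sum(),np.percentile(S[k],[5,50,95]) if k.sum() else '')
E
```

```text
(-0.8, -0.76) 0.02 222 0.2191
(-0.8, -0.76) 0.05 322 0.2191
(-0.8, -0.76) 0.095 485 0.2192
(-0.8, -0.76) 0.115 772 0.2192
(-0.62, -0.57) 0.02 396 0.2195
(-0.62, -0.57) 0.05 446 0.2196
(-0.62, -0.57) 0.095 612 0.2196
(-0.62, -0.57) 0.115 937 0.2196
(-0.75, -0.63) 0.02 821 0.2193
(-0.75, -0.63) 0.05 1399 0.2193
(-0.75, -0.63) 0.095 1257 0.2194
(-0.75, -0.63) 0.115 2806 0.2193
bar 0.045 499 [0.1791 0.1791 0.1801]
bar 0.12 3941 [0.1789 0.1793 0.1845]
panel top 618 [0.22067786 0.2278208  0.23589021]
```

View pics/top11.png

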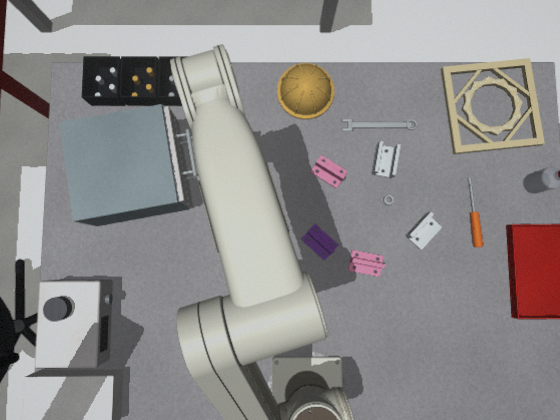

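The top drawer's front is flush with the shut lower drawer's front to within 0.1 mm (both at s = 0.2193), so it is fully against its stop. The arm is clear, so I'm handing in.

```bash
python3 -c "
from h import *
o=bot.get_obs();print(o['clock'],o['ft_force'].round(1));print(bot.job_done())"
```

```text
25.1 [-0.2  1.  -0.9]
the job is handed in; nothing more can be done
None
```

I set the silver T-bracket on the drawer's floor standing on its base, let go of it, and pushed the drawer fully shut by its handle. The job was handed in at 25.1 s with the arm clear and touching nothing.

**Last checks**
- The bracket was seen standing in the drawer after release, with its rib top at 139 mm (140 expected).
- Halfway through shutting, the bracket had not shifted. It can't be seen now that the drawer is shut.
- The shut drawer's front is flush with the lower drawer's front to about 0.1 mm.
- The highest force I read was about 20 N, when the drawer met its stop.

**What failed or disagreed**
- **Fingertip height:** The real fingertips sit about 44 mm above the reported TCP. My first grasp closed on air above the rib; I corrected for this from the depth pictures.
- **Joint 6 limit:** Joint 6 ran up against its 3.14 rad limit while carrying the bracket; the last reading was 3.1406. The tool tilted about 3.5°, so I turned the grasp 90° and levelled it before placing.
- **Stop position:** The stop came about 10 mm earlier than I had estimated from the finger position. The flush fronts show the drawer is at its stop and not blocked.

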